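Click the spice jar into the pop-up well of the spice block

TASK

The empty well of the wooden spice block has a spring lift that is caught down: press its plate to make it pop up. Then stand the spice jar (the tallest of the loose containers, with the broad flat screw cap) upright in that well and press it down until the catch holds it low. Feel for the catch and press gently, never with more than 20 N, and leave the other things as they stand.

Things in the scene. Friction and masses are not known exactly. Their poses are not given: they have to be found in the camera images.
- jar_centre (a point): the spice jar to load: round, 106 mm tall, stands upright; body 42 mm in diameter up to 85 mm above its foot, above that a broad flat-topped screw cap 45 mm in diameter; about 0.11 kg (0.08 to 0.15). The point is its centre, 53 mm above its foot; z is its upward axis
- well_mouth (a point): centre of the mouth of the empty well, in the top of the fixed wooden spice block (84 x 180 x 70 mm high, two wells 88 mm apart); 70 mm above the hob, z up, y along the block's length, away from the other well. Steel-lined bore 46 mm, widening to 54 mm in the top 6 mm. In it a flat steel plate (43 mm) on a spring: popped up, its top lies 1 to 13 mm below the mouth (it differs), caught 20 mm deeper
- lift (a joint): depth of the plate below its popped-up stop (m): 0 popped up, 0.016 to 0.0215 caught (it differs). Push-push: pressed 4 mm past the caught depth and let go, a caught plate pops up and a popped-up one is caught. Spring and catch resist with 3 to 9 N; 4 mm past the caught depth a rubber buffer (10 N/mm) is felt: a push stopped there at 12 to 16 N has tripped the catch, over 20 N breaks it
- plain_well_mouth (a point): the other well of the block, a 48 mm bore, with a fixed floor 34 mm below its mouth; the point is the centre of its mouth. A shaker with a domed top, 44 mm in diameter and 90 mm tall, stands in it, its top 56 mm above the block; leave it there
- salt_shaker: the domed shaker that stands in the plain well; its origin is the centre of its foot. Leave it alone
- pepper_shaker: domed shaker, 44 mm in diameter, 90 mm tall, loose on the hob; its origin is the centre of its foot. Not to be moved
- vanilla_dropper: small dropper bottle, 34 mm in diameter, 102 mm tall with a slim rubber bulb, loose on the hob; its origin is the centre of its foot. Not to be moved
- honey_jar: squat jar, 64 mm in diameter, 87 mm tall, at the back of the hob; its origin is the centre of its foot. Not to be moved
- teaspoon: teaspoon of 132 mm lying on the hob; not to be moved
- tea_light: tea light, 38 mm in diameter, 15 mm high, at the front corner of the hob; not to be moved
Not all that is in view belongs to the job. Leave any green or orange look-alike of the part that bears jar_centre alone.

How it is judged:
By the outcome, as a careful person would: the job done as asked, in the order asked, and still so for the second after the job is handed in, with the robot touching nothing.
It also fails if it takes over 54 s, if anything falls off the work surface, if the arm or the gripper's body presses on something with over 40 N, if the wrist force passes 120 N, or if a joint passes its speed limit or range.

ROBOT

A 7-joint arm with a two-finger parallel gripper is mounted at the origin on a cart in front of the work surface, level with it; the furniture and walls round the work are solid. World frame = base frame: x ahead of the robot, y to its left, z up, the work surface at z = 0. Lengths are in m, angles in rad, forces in N, time in s.
With the tool pointing down it reaches from about 0.4 to 0.9 m from the base axis. Payload 5.5 kg.
Tool frame: the origin (TCP) lies midway between the tips of the shut fingers; the grasp point (between the pads) lies 19 mm behind it (manip.grip_depth is the distance from the TCP to the grasp point, in m); z points along the fingers, y is the line along which they close (so a half turn about z gives the same grasp; the last joint's range is limited). The gripper opens to 92 mm and grips with 3 to 60 N. Pads are 19 mm wide; open, the fingers measure 130 mm over their backs; the gripper's body (75 mm by 190 mm) begins 47 mm behind the grasp point.
Start: joints at [1.607, 0.501, -0.427, 1.55, 0.221, 1.138, -0.21], TCP at [0.146, -0.633, 0.227] pointing down, gripper open.
Joint ranges: [-2.88, 2.88], [-0.31, 2.03], [-1.54, 1.56], [0.2, 2.42], [-1.41, 4.55], [0.19, 2.02], [-2.57, 2.57]. Speed limits (rad/s): [2.57, 2.57, 3.14, 3.14, 3.14, 3.14, 3.14].

INTERFACE

Orientations are given as a unit quaternion [x, y, z, w].
In Python, from bench import manip, effector, viewer gives the robot as it stands. Calls block until the motion is done:
- manip.move_pose(position, orientation): joint-space move of the TCP to a pose.
- manip.servo_line(position, ori=None, vel=0.15): straight line of the TCP; ori=None keeps the orientation; vel is the mean speed in m/s.
- manip.movej(angles): joint-space move.
- effector.open_jaws() and effector.close(f_grip=None): open the fingers fully, or close them until they stop; f_grip is the grip in N (None keeps the last).
- manip.sleep(seconds).
- manip.solve_ik(position, orientation): joint angles nearest the present ones, or None.
- viewer.get_image(name): name is "scene" or "top"; returns the picture (420x560x3 uint8, red, green, blue); there is no depth.
- viewer.get_calibration(name): a dict with "vfov" (degrees; the focal length in pixels is half the picture's height over the tangent of half this angle, whatever the lens; pixels are square), "cx", "cy" (the principal point, pixels), "dist_coeffs" ([k1, k2, p1, p2, k3] as OpenCV has them; the pictures are not rectified), "eye" and "attitude" of the camera in the world. Camera axes: x right, y down, z forward; pixel columns grow to the right and rows downward; lengths in m; the calibration is good to about 2 mm. A picture is of the moment at which its call begins. get_calibration takes no time and is no camera call.
A pose or a line that the arm cannot do raises manip.PlanningError and nothing moves.
- manip.hand_in(): hands the job in; it is judged then, once.
Readings, each from a call of its own:
- manip.current_clock(): time.
- manip.current_q(): joint angles.
- manip.current_joint_velocities(): joint speeds.
- manip.current_tau(): joint torques, N m.
- manip.current_tool_pos(): TCP position.
- manip.current_tcp_rot(): TCP orientation.
- manip.current_force(): force on the tool from outside, world axes, zero at the start.
- manip.current_wrist_torque(): the same for the moment, N m.
- manip.current_finger_gap(): finger opening in m.
- manip.current_gripper_force(): force on a finger pad.
Only numpy, scipy, OpenCV 4.12 (cv2) and the standard library are available. Lean on these libraries where they do the work, as an engineer would, in place of code of your own. Each camera call takes 0.05 s, during which the arm holds its last target. There are 200 camera calls.

## Working session

There is one attempt and no reset: what is moved stays moved. The work goes in short steps, each a Python script; the robot and the scene stay as the last script left them, time stands still between calls to the robot, and variables do not carry over. Pictures are saved under pics/ and viewed, at most 13 in all, crops included, and the job is handed in when it is done.

```bash
mkdir -p pics; ls; python3 - <<'E'
from bench import manip, effector, viewer
import cv2
for n in("scene","top"):
    cv2.imwrite(f"pics/{n}0.png",viewer.get_image(n)[:,:,::-1]); print(n,viewer.get_calibration(n))
print(manip.current_clock(),manip.current_tcp_rot(),manip.current_force(),manip.grip_depth)
E
```

```text
pics
scene {'vfov': 43.72939358690718, 'cx': 275.0027453098527, 'cy': 218.05394705660876, 'dist_coeffs': array([0.05406643, 0.        , 0.        , 0.        , 0.        ]), 'eye': array([0.07523649, 0.3243082 , 0.57762838]), 'attitude': array([-0.30550757,  0.83152255, -0.43092797,  0.17186175])}
top {'vfov': 43.01282395164783, 'cx': 280.3827632223246, 'cy': 208.03610930242039, 'dist_coeffs': array([-0.12137397,  0.        ,  0.        ,  0.        ,  0.        ]), 'eye': array([ 0.31549054, -0.15968562,  1.05794617]), 'attitude': array([-0.6719214 ,  0.73125512, -0.08792878,  0.07782097])}
0.1 [ 9.93575265e-01  1.13170011e-01 -4.81928660e-05 -8.59180563e-04] [ 0.10112004 -0.10958977 -0.48417264] 0.0188
```

View pics/scene0.png

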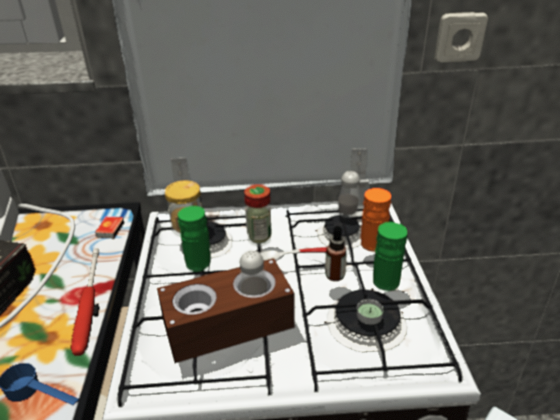

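View pics/top0.png

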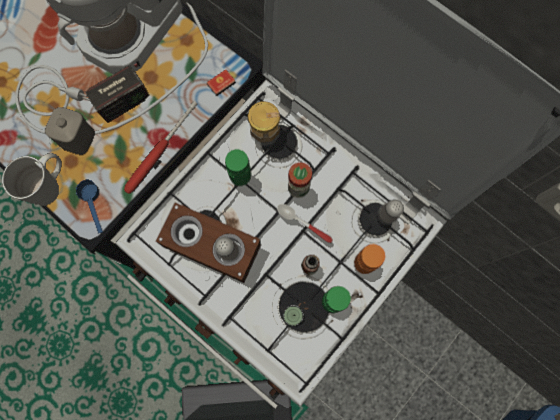

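Candidates for the jar:
- Red-capped glass jar: scene (257,212), top (300,178).
- Green look-alikes: scene (194,238) and (389,256).
- Orange look-alike: scene (376,218).
- Pepper shaker: scene (349,195).

I choose the red-capped one and will check it in a crop.

```bash
python3 - <<'E'
import cv2, numpy as np
s=cv2.imread("pics/scene0.png");t=cv2.imread("pics/top0.png")
a=cv2.resize(s[170:345,150:305],None,fx=3.4,fy=3.4,interpolation=cv2.INTER_CUBIC)
cv2.imwrite("pics/c1.png",a)
b=cv2.resize(t[150:285,150:330],None,fx=4.4,fy=4.4,interpolation=cv2.INTER_CUBIC)
cv2.imwrite("pics/c2.png",b)
E
```

```text
(no output)
```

View pics/c1.png

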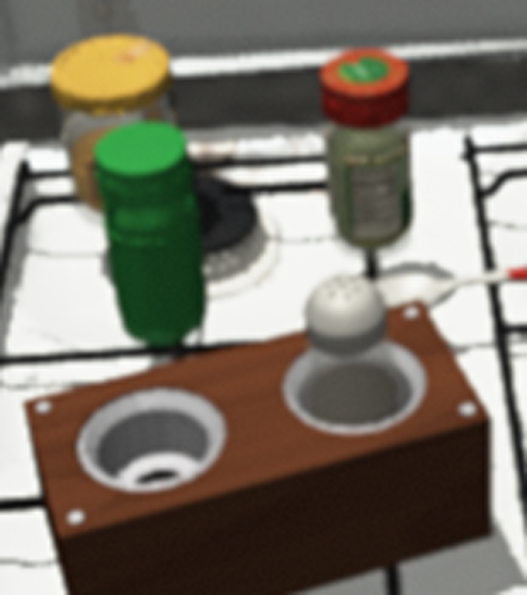

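View pics/c2.png

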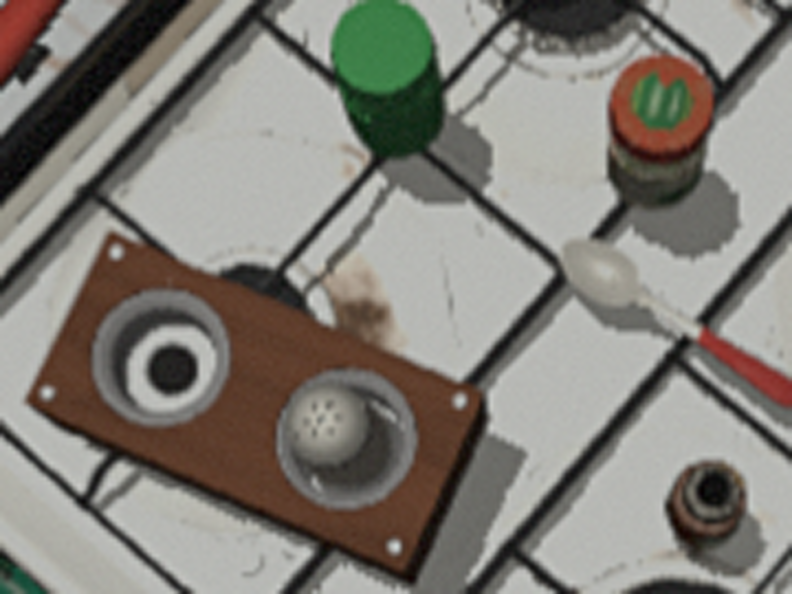

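Crop c1 and c2 confirm the choice: a red flat cap on a glass body, cap top at scene (257.4,190.6) and top (300.5,173.4). The empty well is at scene (194.4,299.4) and top (186.4,231.1). Its plate is white with a dark centre.

```bash
cat > h.py <<'E'
import cv2, numpy as np
from scipy.spatial.transform import Rotation as R
from bench import manip, effector, viewer
def ray(n,uv):
    c=viewer.get_calibration(n); f=210/np.tan(np.radians(c["vfov"]/2))
    K=np.array([[f,0,c["cx"]],[0,f,c["cy"]],[0,0,1]])
    p=cv2.undistortPoints(np.array([[uv]],float),K,c["dist_coeffs"])[0,0]
    d=R.from_quat(c["attitude"]).apply([*p,1]); return c["eye"],d/np.linalg.norm(d)
def plane(n,uv,z):
    e,d=ray(n,uv); return e+d*(z-e[2])/d[2]
def tri(a,b):
    (e,d),(g,h)=ray("scene",a),ray("top",b)
    s=np.linalg.lstsq(np.c_[d,-h],g-e,rcond=None)[0]
    p,q=e+s[0]*d,g+s[1]*h; return (p+q)/2,np.linalg.norm(p-q)
def down(yaw): # tool y (closing line) at world angle yaw
    y=np.array([np.cos(yaw),np.sin(yaw),0]); z=np.array([0,0,-1.]); x=np.cross(y,z)
    return R.from_matrix(np.c_[x,y,z]).as_quat()
E
python3 - <<'E'
from h import *
np.set_printoptions(precision=4,suppress=True)
T=lambda x,y:(150+(x+.5)/4.4-.5,150+(y+.5)/4.4-.5); S=lambda x,y:(150+(x+.5)/3.4-.5,170+(y+.5)/3.4-.5)
for nm,s,t,z in [("jar",S(365,71),T(662,103),.106),("well",S(151,440),T(160,357),.07),("plain",S(354,385),T(346,438),.07),
  ("dropper",None,T(713,487),.1),("greenL",S(141,150),T(383,45),.106),("salt",S(346,312),T(328,425),.115)]:
    print(nm,plane("top",t,z), *( (plane("scene",s,z),tri(s,t)) if s else ()))
for a,b in [((116,252),(43,407)),((46,392),(76,517)),((459,400),(411,313)),((394,546),(467,409))]: print(plane("top",T(*a),.07),plane("scene",S(*b),.07))
t=viewer.get_image("top")
hsv=cv2.cvtColor(t,cv2.COLOR_RGB2HSV)
for u,v,n in [(264,120,"honey"),(371,258,"orange"),(337,299,"green2"),(395,208,"pepper")]: print(n,plane("top",(u,v),.09))
for u,v in[(285,212),(330,240)]: print("spoon",plane("top",(u,v),.01))
E
```

```text
jar [ 0.6065 -0.2256  0.106 ] [ 0.6083 -0.2252  0.106 ] (array([ 0.6071, -0.2251,  0.1063]), np.float64(0.0016051481933242735))
well [ 0.5221 -0.0022  0.07  ] [0.5221 0.0004 0.07  ] (array([ 0.5232, -0.0014,  0.0679]), np.float64(0.0015844196821754193))
plain [ 0.4804 -0.08    0.07  ] [ 0.4805 -0.0773  0.07  ] (array([ 0.4814, -0.0793,  0.0679]), np.float64(0.001629844001645232))
dropper [ 0.4424 -0.2315  0.1   ]
greenL [ 0.6423 -0.1092  0.106 ] [ 0.6427 -0.106   0.106 ] (array([ 0.644 , -0.1083,  0.1039]), np.float64(0.0022672837329836154))
salt [ 0.4788 -0.0766  0.115 ] [ 0.4774 -0.0721  0.115 ] (array([ 0.4801, -0.0758,  0.111 ]), np.float64(0.0014617169920118417))
[0.5702 0.0149 0.07  ] [0.5723 0.0159 0.07  ]
[0.5108 0.0477 0.07  ] [0.5122 0.048  0.07  ]
[ 0.4928 -0.1292  0.07  ] [ 0.4935 -0.1287  0.07  ]
[ 0.4327 -0.0972  0.07  ] [ 0.4339 -0.0965  0.07  ]
honey [ 0.7251 -0.1667  0.09  ]
orange [ 0.4384 -0.3414  0.09  ]
green2 [ 0.3697 -0.271   0.09  ]
pepper [ 0.5284 -0.3984  0.09  ]
spoon [ 0.5565 -0.1942  0.01  ]
spoon [ 0.4918 -0.2787  0.01  ]
```

```bash
cat >> h.py <<'E'
np.set_printoptions(precision=4,suppress=True)
ax=np.array([.473,.881]); ax/=np.linalg.norm(ax); cl=np.array([ax[1],-ax[0]])
WELL=np.array([.5226,-.0015]); JAR=np.array([.6070,-.2253]); Q=down(np.arctan2(cl[1],cl[0]))
def press(z0,zmin,stop=12.5,xy=None,f0=None):
    """step down from z0 until the buffer is felt; returns log of (z cmd, z, dF)"""
    p=np.array(manip.current_tool_pos()); xy=p[:2] if xy is None else xy
    log=[]; z=z0; pf=0
    while z>zmin:
        f=np.array(manip.current_force())-f0; log.append((z,manip.current_tool_pos()[2],*f))
        if f[2]>=stop or np.hypot(*f[:2])>12: break
        z-= .001 if f[2]<1 else .0007 if f[2]<8.5 else .0003
        manip.servo_line([*xy,z],Q,vel=.02)
    return np.array(log)
E
python3 - <<'E'
from h import *
xy=WELL-.0555*cl   # one finger of the open gripper over the well
manip.move_pose([*xy,.20],Q); print(manip.current_clock())
manip.servo_line([*xy,.095],Q,vel=.15); manip.sleep(.1)
print(manip.current_tool_pos(),manip.current_force(),manip.current_clock(),manip.current_finger_gap())
for n in("scene","top"): cv2.imwrite(f"pics/{n}1.png",viewer.get_image(n)[:,:,::-1])
a=cv2.imread("pics/scene1.png")[190:360,100:320];b=cv2.imread("pics/top1.png")[150:320,110:330]
cv2.imwrite("pics/m1.png",cv2.resize(np.vstack([a,b]),None,fx=1.75,fy=1.75,interpolation=2))
E
```

```text
2.75
[0.4746 0.0248 0.0959] [-0.4505 -0.315   1.2859] 3.7 0.09177097090762236
```

View pics/m1.png

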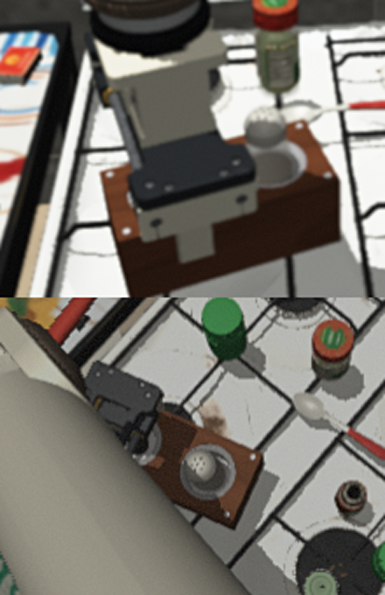

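The pictures show one finger over the empty well, with the other clear in front of the block at m1 pixel (197,245). Next I press.

```bash
python3 - <<'E'
from h import *
xy=WELL-.0555*cl; f0=np.array(manip.current_force())
manip.servo_line([*xy,.063],Q,vel=.06); manip.sleep(.1)
f=np.array(manip.current_force())-f0; print(f)
if np.abs(f).max()<2.5:
    f0=np.array(manip.current_force())
    L=press(.063,.026,xy=xy,f0=f0); print(L[::2],L[-1],manip.current_clock())
    manip.sleep(.1); print(manip.current_force()-f0)
E
```

```text
[-0.3648  0.0055  0.6492]
[[ 0.063   0.0632  0.      0.      0.    ]
 [ 0.061   0.061   1.0688  0.2518 -0.502 ]
 [ 0.059   0.0589  0.6134  0.1334 -0.6524]
 [ 0.057   0.0569  0.6581 -0.3183 -0.6319]
 [ 0.055   0.0549 -0.1677 -0.1113 -0.2657]
 [ 0.053   0.0529  0.3268  0.2694 -0.6551]
 [ 0.051   0.0509 -0.3964  0.257  -0.0524]
 [ 0.049   0.0489  1.087  -0.9149  0.2197]
 [ 0.047   0.047   0.415   1.7988 -0.1432]
 [ 0.045   0.0449 -0.056   0.8214 -0.3559]
 [ 0.043   0.043   0.7416 -0.3739 -0.5071]
 [ 0.041   0.0409  0.7814 -0.0464 -0.1195]
 [ 0.039   0.039   0.6665  0.1382  0.9017]
 [ 0.0373  0.0373 -0.0987  1.1391  4.8496]
 [ 0.0359  0.0359 -0.8633  1.0451  4.2021]
 [ 0.0345  0.0345 -1.0193 -0.1588  4.6047]
 [ 0.0331  0.0332 -0.2069  1.1056  5.315 ]
 [ 0.0317  0.0322 -2.3335 -0.5331 11.7817]
 [ 0.0311  0.0318 -4.2297  0.5687 13.6544]] [ 0.0311  0.0318 -4.2297  0.5687 13.6544] 13.5833
[-3.9786 -0.3654 13.6992]
```

```bash
python3 - <<'E'
from h import *
xy=WELL-.0555*cl
manip.servo_line([*xy,.05],Q,vel=.06); manip.servo_line([*xy,.19],Q,vel=.25)
manip.move_pose([*JAR,.20],Q); print(manip.current_clock(),manip.current_tool_pos())
for n in("scene","top"): cv2.imwrite(f"pics/{n}2.png",viewer.get_image(n)[:,:,::-1])
a=cv2.imread("pics/scene2.png")[170:350,120:320];b=cv2.imread("pics/top2.png")[140:320,140:340]
cv2.imwrite("pics/m2.png",cv2.resize(np.hstack([a,b]),None,fx=2,fy=2,interpolation=2))
E
```

```text
15.95 [ 0.6068 -0.2224  0.1996]
```

View pics/m2.png

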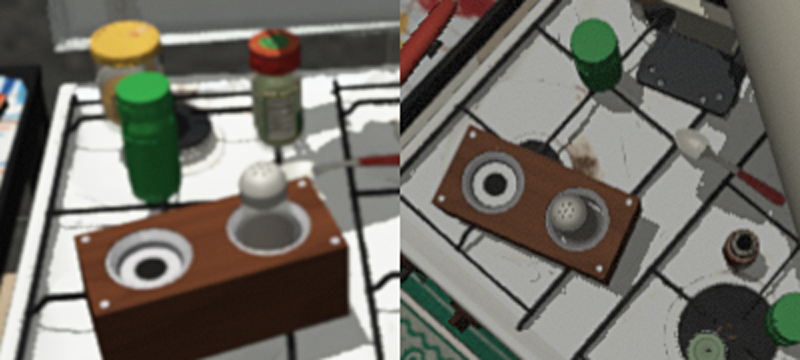

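The plate has popped up: it now sits high in the well, scene crop (151,268). Next I grasp the jar by its cap.

```bash
python3 - <<'E'
from h import *
print("plate",plane("top",(187,232),.0575),plane("scene",(195.3,304),.0575))
manip.servo_line([*JAR,.0775],Q,vel=.12); print(manip.current_tool_pos(),manip.current_force())
effector.close(f_grip=35); print(manip.current_finger_gap(),manip.current_gripper_force(),manip.current_tool_pos(),manip.current_clock())
manip.servo_line([*JAR,.215],Q,vel=.15)
manip.servo_line([*WELL,.215],Q,vel=.2); manip.sleep(.1)
print(manip.current_finger_gap(),manip.current_tool_pos(),manip.current_force(),manip.current_clock())
for n in("scene","top"): cv2.imwrite(f"pics/{n}3.png",viewer.get_image(n)[:,:,::-1])
a=cv2.imread("pics/scene3.png")[100:350,80:320];b=cv2.imread("pics/top3.png")[80:330,120:320]
cv2.imwrite("pics/m3.png",cv2.resize(np.hstack([a,b]),None,fx=1.8,fy=1.8,interpolation=2))
E
```

```text
plate [ 0.5221 -0.0021  0.0575] [ 0.5241 -0.002   0.0575]
[ 0.6078 -0.2254  0.0785] [-0.1629 -0.6981 -0.2854]
0.04350936492187721 34.98276694386732 [ 0.6069 -0.2253  0.0775] 18.0417
0.0441437755231441 [ 0.523  -0.0028  0.2148] [-0.3594 -0.0836 -0.9266] 20.5583
```

View pics/m3.png

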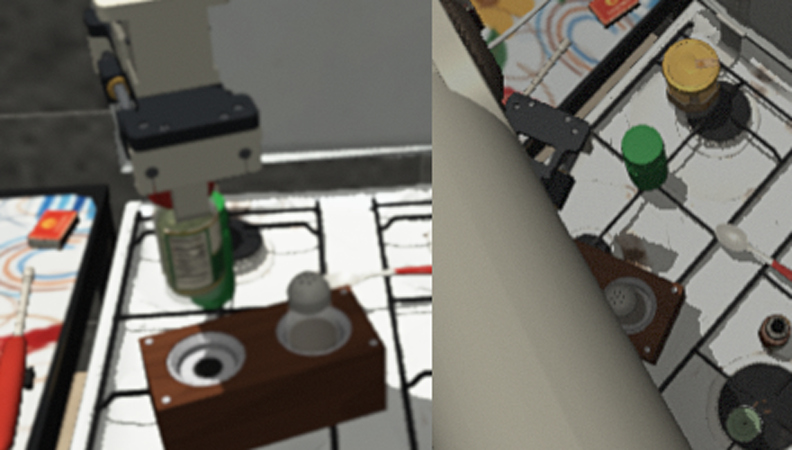

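The jar is held upright, with its foot near scene (187,258) above the well, and nothing else has been disturbed. I check its lateral position while lowering it in steps.

```bash
python3 - <<'E'
from h import *
print("foot",plane("scene",(187,259),.1375))
manip.servo_line([*WELL,.155],Q,vel=.12); manip.sleep(.15)
f0=np.array(manip.current_force()); print(manip.current_tool_pos(),f0)
z=.155
while z>.1305:
    z-=.002; manip.servo_line([*WELL,z],Q,vel=.04)
    f=np.array(manip.current_force())-f0
    if np.abs(f).max()>1.5: print(z,manip.current_tool_pos(),f)
    if np.abs(f).max()>2.5: break
print(manip.current_clock())
cv2.imwrite("pics/s4.png",cv2.resize(viewer.get_image("scene")[120:340,100:320,::-1],None,fx=2.6,fy=2.6,interpolation=2))
E
```

```text
foot [ 0.5277 -0.002   0.1375]
[ 0.5234 -0.0014  0.1559] [ 0.6684 -0.2047 -1.1148]
0.13499999999999998 [ 0.5228 -0.0015  0.1351] [-0.429  -0.3486  1.7518]
0.13299999999999998 [ 0.5227 -0.0015  0.133 ] [-1.5973 -0.5966  1.1231]
0.13099999999999998 [ 0.5227 -0.0015  0.131 ] [-0.6018 -0.3735  3.2088]
24.4583
```

View pics/s4.png

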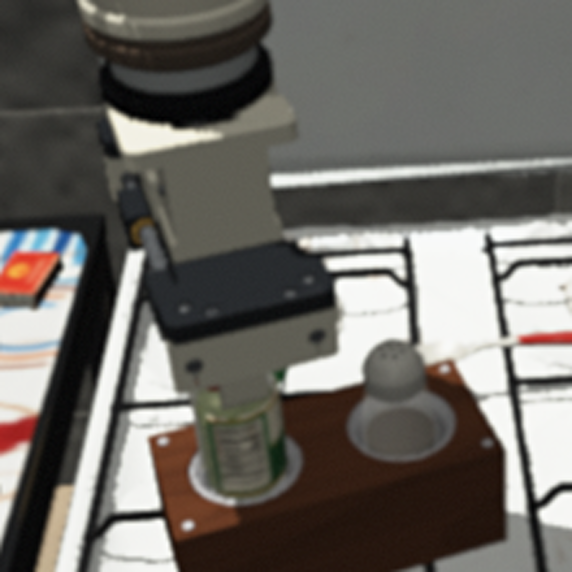

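The foot is inside the bore on the plate, scene crop (243,490), and upright. Now I press down to the buffer.

```bash
python3 - <<'E'
from h import *
f0=np.array([.3,-.2,-1.1]); z=.131; L=[]
while z>.1155:
    z-=.0015; manip.servo_line([*WELL,z],Q,vel=.03)
    f=np.array(manip.current_force())-f0; L.append((z,manip.current_tool_pos()[2],*f))
    if f[2]>9.5 or np.hypot(*f[:2])>8: break
M=press(z,.104,xy=WELL,f0=f0)
print(np.array(L)); print(M)
manip.sleep(.1); print(manip.current_force()-f0,manip.current_clock())
E
```

```text
[[ 0.1295  0.1295 -0.4111 -1.6923  3.3161]
 [ 0.128   0.128  -1.0613 -0.6701  3.446 ]
 [ 0.1265  0.1265  0.264  -0.7095  3.552 ]
 [ 0.125   0.125  -0.7202 -1.3285  4.6407]
 [ 0.1235  0.1235 -0.5064 -1.8313  4.3037]
 [ 0.122   0.1221 -1.0074 -1.5385  4.9405]
 [ 0.1205  0.1206 -0.5469 -1.2811  4.827 ]
 [ 0.119   0.1191 -0.5202 -2.0215  6.0341]
 [ 0.1175  0.1176 -1.1927 -1.4562  6.5016]
 [ 0.116   0.1161 -0.9477 -1.9979  6.5648]
 [ 0.1145  0.1146 -1.2419 -1.8926  7.0126]]
[[ 0.1145  0.1146 -1.2419 -1.8926  7.0126]
 [ 0.1138  0.1141 -1.0776 -1.5831  7.3658]
 [ 0.1131  0.1133 -2.8141 -1.0272  7.5739]
 [ 0.1124  0.1126 -1.9133 -1.2256  7.805 ]
 [ 0.1117  0.1119 -1.3436 -1.1656  7.5541]
 [ 0.111   0.1112 -0.9248 -1.7028  7.8365]
 [ 0.1103  0.1105 -1.479  -2.4387  8.5849]
 [ 0.11    0.1103 -1.9138 -2.4463  8.2033]
 [ 0.1093  0.1097 -3.4616 -1.7792  9.4606]
 [ 0.109   0.1096 -3.4846 -2.0121 12.2687]
 [ 0.1087  0.1095 -2.8529 -1.3422 13.4155]]
[-3.816  -2.1024 12.7376] 29.8583
```

```bash
python3 - <<'E'
from h import *
f0=np.array([.3,-.2,-1.1]); z=.1087
for dz in(.0015,.0015,.001,.0005,.0005):
    z+=dz; manip.servo_line([*WELL,z],Q,vel=.03); print(manip.current_tool_pos()[2],manip.current_force()-f0)
    if (manip.current_force()-f0)[2]<1: break
E
```

```text
0.11039131065236382 [-1.361  -1.9641  8.2042]
0.1116650874368171 [-1.5429 -2.9989  4.8911]
0.11263013883612757 [-0.6386 -1.2626  4.5807]
0.11316664388326593 [-0.2411 -1.4935  3.2958]
0.1137180044062005 [-0.3004 -2.5198  2.7312]
```

```bash
python3 - <<'E'
from h import *
f0=np.array([.3,-.2,-1.1]); z=.1137
for dz in [.0005]*6:
    z+=dz; manip.servo_line([*WELL,z],Q,vel=.03); f=manip.current_force()-f0; print(manip.current_tool_pos()[2],f)
    if f[2]<.6: break
E
```

```text
0.1142474061114561 [ 1.621  -1.0711  2.4137]
0.11473429625858118 [ 0.8204 -1.5477  3.238 ]
0.11525171137465574 [-0.3785 -1.8094  3.6141]
0.11573242437649917 [ 0.4296 -0.9144  3.1482]
0.1162467028341962 [-0.275  -1.5493  2.87  ]
0.11674820463303462 [ 0.1358 -1.6698  2.9826]
```

```bash
python3 - <<'E'
from h import *
f0=np.array([.3,-.2,-1.1]); z=.1167
for dz in [.002]*2:
    z+=dz; manip.servo_line([*WELL,z],Q,vel=.03); f=manip.current_force()-f0; print(manip.current_tool_pos()[2],f)
print(manip.current_finger_gap(),manip.current_clock())
E
```

```text
0.11889992751523612 [ 0.1269 -1.3979  5.2418]
0.12085047210388647 [-0.9549 -0.3074  4.4269]
0.04370276262438214 33.1083
```

```bash
python3 - <<'E'
from h import *
f0=np.array([.3,-.2,-1.1]); xy=WELL-[.0007,.0007]; L=[]
for z in(.117,.1135,.111): manip.servo_line([*xy,z],Q,vel=.03); L.append((z,manip.current_tool_pos()[2],*(manip.current_force()-f0)))
while z>.105:
    z-=.00035 if L[-1][4]<12 else .0002
    manip.servo_line([*xy,z],Q,vel=.02); L.append((z,manip.current_tool_pos()[2],*(manip.current_force()-f0)))
    if L[-1][4]>14.6: break
print(np.array(L),manip.current_clock())
for z in (z+.002,z+.004,z+.0055,z+.007):
    manip.servo_line([*xy,z],Q,vel=.03); print(manip.current_tool_pos()[2],manip.current_force()-f0)
print(manip.current_clock())
E
```

```text
[[ 0.117   0.1171  0.4609 -0.5256  4.2943]
 [ 0.1135  0.1136  1.3637  0.0934  4.911 ]
 [ 0.111   0.1111  0.4571 -0.2795  5.0812]
 [ 0.1106  0.1108 -0.0608  0.2839  4.7872]
 [ 0.1103  0.1104  0.9336  1.0855  4.9423]
 [ 0.1099  0.1101  0.6347 -0.5858  5.8267]
 [ 0.1096  0.1099  0.3278  0.5846  7.6855]
 [ 0.1092  0.1096 -0.4819  0.7429  8.5006]
 [ 0.1089  0.1094  0.1935 -0.3417 10.0983]
 [ 0.1085  0.1092 -0.857   0.3014 11.0138]
 [ 0.1082  0.109  -0.5892  0.0072 12.4174]
 [ 0.108   0.1089 -1.8663 -0.6448 13.303 ]
 [ 0.1078  0.1088 -0.9917  0.6823 13.7398]
 [ 0.1076  0.1087 -1.6208  0.5718 14.1522]
 [ 0.1074  0.1085 -2.5461  1.0706 13.2702]
 [ 0.1072  0.1084 -3.1909 -0.4653 16.4314]] 37.15
0.10968854602638957 [1.0332 0.2968 8.4388]
0.11127923439955069 [ 0.8145 -0.1255  4.8934]
0.11274027960206758 [1.5436 0.8514 4.9865]
0.11422674144131201 [1.6947 0.6461 3.9165]
38.15
```

```bash
python3 - <<'E'
from h import *
f0=np.array([.3,-.2,-1.1]); xy=WELL-[.0007,.0007]
for z in (.1148,.1158,.117):
    manip.servo_line([*xy,z],Q,vel=.03); f=manip.current_force()-f0; print(manip.current_tool_pos()[2],f)
    if f[2]<.9: break
print(manip.current_clock())
E
```

```text
0.11479045430445575 [0.9541 0.7739 4.2129]
0.11583743629933722 [1.3506 0.1941 4.1713]
0.11702721013661614 [0.4952 0.6363 3.8832]
38.9
```

```bash
python3 - <<'E'
from h import *
f0=np.array([.3,-.2,-1.1]); xy=WELL-[.0007,.0007]
z=.1090; manip.servo_line([*xy,z],Q,vel=.03); f=(manip.current_force()-f0)[2]; print(f)
while f<13 and z>.1066:
    z-=.0003; manip.servo_line([*xy,z],Q,vel=.03); f=(manip.current_force()-f0)[2]; print(z,f)
effector.open_jaws(); print(manip.current_force()-f0,manip.current_clock())
im=viewer.get_image("scene")[:,:,::-1]; cv2.imwrite("pics/s5.png",cv2.resize(im[120:340,100:320],None,fx=2.6,fy=2.6,interpolation=2))
E
```

```text
10.391678697974895
0.1087 11.018625491252466
0.10840000000000001 12.828388942549177
0.10810000000000002 13.449189383211143
[-0.1568 -0.2512  1.5821] 40.9833
```

View pics/s5.png

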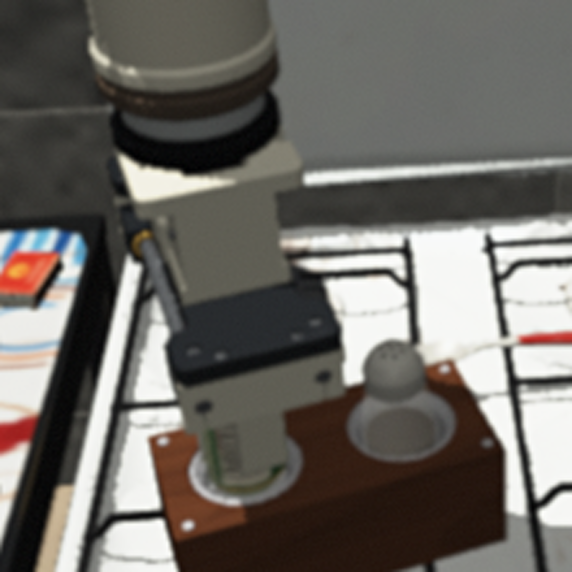

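The gripper is open round the jar, but the picture doesn't show its height clearly. I retract and measure the cap.

```bash
python3 - <<'E'
from h import *
xy=WELL-[.0007,.0007]
manip.servo_line([*xy,.195],Q,vel=.2); print(manip.current_clock())
im=viewer.get_image("scene")
cv2.imwrite("pics/s6.png",cv2.resize(im[170:340,120:320,::-1],None,fx=3,fy=3,interpolation=2))
for z in(.143,.163): # predicted cap-top centre and rim pixels
    c=viewer.get_calibration("scene"); f=210/np.tan(np.radians(c["vfov"]/2)); Rt=R.from_quat(c["attitude"]).inv()
    K=np.array([[f,0,c["cx"]],[0,f,c["cy"]],[0,0,1]])
    p=Rt.apply(np.array([[*WELL,z]])-c["eye"]); uv=cv2.projectPoints(p,np.zeros(3),np.zeros(3),K,c["dist_coeffs"])[0][0,0]; print(z,uv,(uv-[120,170])*3)
E
```

```text
41.6167
0.143 [188.8096 257.4997] [206.4287 262.4992]
0.163 [187.03   245.5075] [201.09   226.5226]
```

View pics/s6.png

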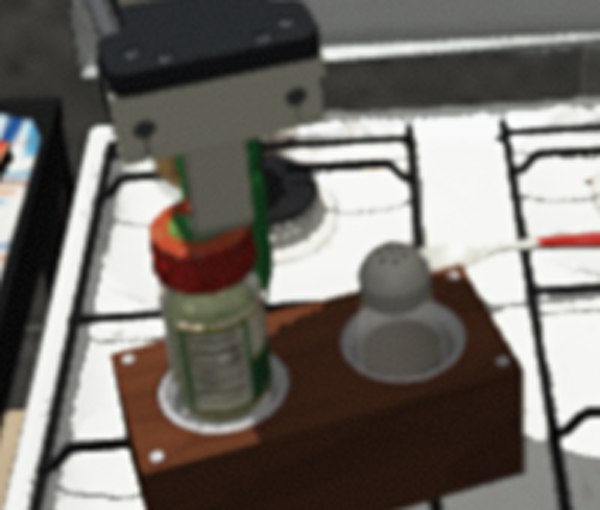

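The cap top is at crop (203,226), so z is about 0.163. The jar is upright but the lift has popped up again. I press with shut fingers on the cap instead and let go cleanly.

```bash
python3 - <<'E'
from h import *
xy=WELL; effector.close(); manip.servo_line([*xy,.167],Q,vel=.12)
f0=np.array(manip.current_force()); F=lambda:(manip.current_force()-f0)
print(f0,manip.current_clock())
z=.152; manip.servo_line([*xy,z],Q,vel=.06); print(z,F())
for z in (.146,.1415):
    if F()[2]<9: manip.servo_line([*xy,z],Q,vel=.05)
    print(z,F())
f=F()[2]
while f<14 and z>.133:
    z-=.0006 if f<8 else .0003 if f<12 else .0002
    manip.servo_line([*xy,z],Q,vel=.03); f=F()[2]; print(round(z,4),manip.current_tool_pos()[2],F(),manip.current_clock())
manip.sleep(.15); print(F())
manip.servo_line([*xy,z+.014],Q,vel=.1); print("rel",F(),manip.current_tool_pos(),manip.current_clock())
E
```

```text
[-0.0971  0.0885 -0.4134] 43.4917
0.152 [0.51   0.7284 3.557 ]
0.146 [0.8777 0.6112 2.9737]
0.1415 [ 0.0415 -0.7114  3.2881]
0.1409 0.14106861578678048 [-0.0876 -0.1295  3.9774] 44.6583
0.1403 0.14042750611624524 [ 1.4943 -0.2556  3.8727] 44.9083
0.1397 0.13965811798284095 [0.5349 1.0787 4.3456] 45.1583
0.1391 0.13928791716266659 [0.5805 0.658  4.8647] 45.4083
0.1385 0.13889706346192762 [1.1549 0.6945 6.3159] 45.6583
0.1379 0.13859607174579994 [-0.3906  1.0125  9.0432] 45.9083
0.1376 0.13843337412257303 [-0.4044  0.8113 10.2013] 46.1583
0.1373 0.13826657293076028 [ 0.9665  1.4573 11.4436] 46.4083
0.137 0.1380795604663827 [-0.1576  0.3381 11.6178] 46.6583
0.1367 0.1379433227687047 [ 0.2227 -0.3019 13.1954] 46.9083
0.1365 0.13780362940255259 [-0.102   0.4569 13.6003] 47.1583
0.1363 0.13771089433393938 [-1.5004  0.0315 14.9195] 47.4083
[-0.4989  0.8478 15.3016]
rel [-0.3189 -0.2323  0.0468] [ 0.5222 -0.0019  0.1502] 47.85
```

Force is zero 14 mm above the press depth, so the catch seems to hold. I raise the arm and look.

```bash
python3 - <<'E'
from h import *
manip.servo_line([*WELL,.20],Q,vel=.2); print(manip.current_clock(),manip.current_force())
cv2.imwrite("pics/s7.png",cv2.resize(viewer.get_image("scene")[170:340,120:320,::-1],None,fx=3,fy=3,interpolation=2))
E
```

```text
48.25 [ 0.0044  0.3726 -1.282 ]
```

View pics/s7.png

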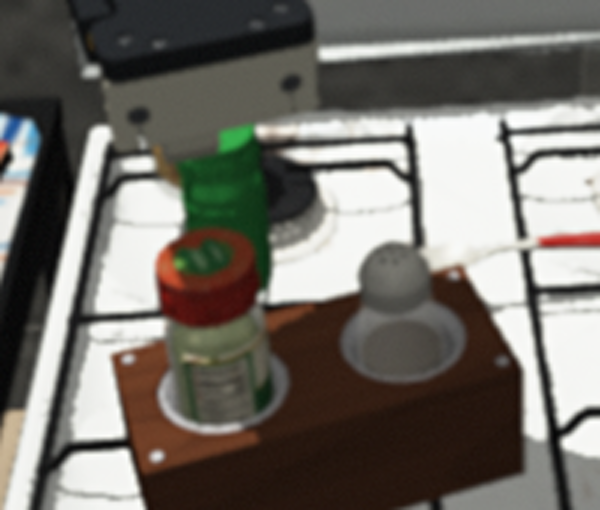

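The cap top has dropped to crop (207,258), z about 0.145. The jar is upright and held low, and the arm is clear of it.

```bash
python3 -c "
from bench import manip
print(manip.hand_in(),manip.current_clock())"
```

```text
the job is handed in; nothing more can be done
the job is handed in; nothing more can be done
```

The job is handed in: the plate was popped up first, and the jar now stands upright in that well, caught low; three gripped presses did not hold, a fourth on the cap did, no press read over 16.4 N, and the clock was about 48 s.

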